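Refit the knob of a portable gas stove and hold it pressed for lighting

TASK

The portable stove has been cleaned and is to be made ready for lighting: first press the lever in front of the gas cartridge down to its stop, so that it snaps over and locks the cartridge in. Then pick up the loose control knob, turn it so that the D-shaped bore underneath matches the flat of the bare valve shaft, push it fully home on the shaft and press on until the shaft is right down at the end of its spring travel. Finish while still holding the knob pressed right down, as one does when lighting; leave the bowl, the mug and the spoon where they are.

Things in the scene. Friction and masses are not known exactly. Their poses are not given: they have to be found in the camera images.
- stove: portable one-burner gas stove, fixed on the worktop: 270 mm deep (x, away from robot), 360 wide (y), 66 to its top sheet. Origin: centre of its footprint, worktop height. Burner with pan support (up to 95 high) round x +30, y +52 mm; bare valve shaft in front of it at x -100, y +52; gas cartridge (66 mm thick, top at 88) in an open bay on the right (y -75 to -180), the lever in front of it
- cartridge_lever (a joint): cartridge lever, rad: 0 = raised, 0.50 = pressed down to its stop. Over-centre spring: 5 to 7 N down on the pad to start it, less on the way; past about 0.28 it snaps down and stays there by itself
- lever_pad (a point): centre of the top face of the lever's ribbed black pad (30 x 36 mm, 7 thick), jutting out over the stove's front edge, 68 mm from the hinge pin, which runs along the stove's y at x -78, y -125, height 62 mm (stove frame). Raised: pad 96 mm high, sloping up towards the robot by 0.45 rad; at the stop: 63 mm high, about level. Axes: the stove's, turned by the joint value
- knob: loose black knob on the worktop, bore down, 0.08 kg: skirt 44 mm across, up to 20 mm height; on it a grip bar 13 mm wide (its y), 47 long (its x), from 20 to 37 mm height. One bar end is round, the other (+x) a point with a white line, 5 mm past the skirt. Origin: centre of the underside; z up. D-bore: 13.2 mm wide, flat on the round-end side (-x) 2.6 from the axis, 2 to 17 mm above the underside
- knob_bore (a point): centre of the floor of the knob's bore, 17 mm above the knob's underside; axes as the knob
- shaft_tip (a point): centre of the end of the bare steel valve shaft, 91 mm high unless pressed (25 above the top sheet): 12 mm thick, end chamfered 1 mm, a flat along its upper 18 mm facing its -x side, 2 mm from the axis. z up; the knob fits when its x (pointed end) points along this x. Home, the bore's floor rests on the shaft's end and the knob's underside is 8 mm above the top sheet (3 when pressed)
- valve (a joint): turning angle of the valve shaft in the stove, rad: 0 = pointer straight away from the robot (off), grows anticlockwise seen from above to 1.57; it stays where it is, with about 0.06 N m of friction, and may start anywhere between
- valve_press (a joint): how far the valve shaft is pressed in, m: 0 = out, 0.005 = at the end of its travel; spring of 4 N at first and 8 N at the end, it comes back when let go
- bowl_bird: small white bowl with a dark rim, 127 mm across, 64 mm high, left of the knob; leave it alone. Origin: centre of its underside
- mug_1: yellow mug, 78 mm across (113 mm with its handle) and 102 mm high, right of the stove; leave it alone. Origin: centre of its underside
- spoon_1: steel spoon, 165 x 35 x 14 mm, lying left of the stove; leave it alone. Origin: centre of its underside

How it is judged:
On the way, in this order (a step that is already met when the one before it is completed fails the run):
1. the cartridge lever is pressed down to its stop (value of joint cartridge_lever above 0.47 rad), for 0.2 s.
2. the knob is home on the shaft, turned to its flat, its bore's floor against the shaft's end (horizontal distance between knob_bore and shaft_tip below 0.002 m and z of knob_bore in the frame of shaft_tip below 0.002 m and angle between the z axis of knob and the z axis of shaft_tip, either way round below 0.1 rad and angle between the x axis of knob and the x axis of shaft_tip, either way round below 0.2 rad), for 0.2 s.
At the end, for the whole second after the job is handed in: the lever stays at its stop (over 0.47 rad); the knob is home on the shaft (bore floor within 2 mm of the shaft's end in height and sideways, upright within 0.1 rad, turned to the flat within 0.2 rad); the fingers still press it (over 2 N) and keep the shaft pressed in over 4 of its 5 mm (all of step 2 and value of joint cartridge_lever above 0.47 rad and value of joint valve_press above 0.004 m and contact force between the fingers and knob above 2 N); the arm keeps its last pose, push and grip.
It fails at once if the bowl, the mug or the spoon is moved by more than 3 cm (distance of any of bowl_bird, mug_1, spoon_1 from where it was at the start of the episode above 0.03 m).
It also fails if it takes over 58 s, if anything falls off the work surface, if the arm or the gripper's body presses on something with over 40 N, if the wrist force passes 120 N, or if a joint passes its speed limit or range.

ROBOT

A 7-joint arm with a two-finger parallel gripper is mounted at the origin on a cart in front of the work surface, level with it; the furniture and walls round the work are solid. World frame = base frame: x ahead of the robot, y to its left, z up, the work surface at z = 0. Lengths are in m, angles in rad, forces in N, time in s.
With the tool pointing down it reaches from about 0.4 to 0.85 m from the base axis. Payload 10.4 kg.
Tool frame: the origin (TCP) lies on the centre line of the jaws, within the pads' length; the fingertips stand 11 mm ahead of it and the grasp point (between the pads) lies 8 mm behind it (tip_reach is the distance from the TCP to the fingertips, in m); z points along the fingers, y is the line along which they close (so a half turn about z gives the same grasp; the last joint's range is limited). The gripper opens to 85 mm and grips with 20 to 120 N. Pads are 22 mm wide; open, the fingers measure 114 mm over their backs; the gripper's body (76 mm by 85 mm) begins 54 mm behind the grasp point. The pads swing forward as they close: fully open they stand 13 mm farther back than shut.
Start: joints at [1.079, 0.332, -0.065, 1.46, 0.022, 1.35, -0.088], TCP at [0.282, -0.558, 0.242] pointing down, gripper open.
Joint ranges: [-2.6, 2.6], [-0.5, 2.12], [-1.47, 1.34], [0.16, 2.42], [-1.27, 4.41], [0.06, 2.06], [-2.6, 2.6]. Speed limits (rad/s): [2.22, 2.22, 2.79, 2.79, 3.14, 3.14, 3.14].

INTERFACE

Orientations are given as a unit quaternion [x, y, z, w].
In Python, from workcell import get_obs, camera, hand_in, tip_reach gives the robot as it stands. The module is installed in compiled form; this text tells all that it offers.
- The arm moves only by the tool move_arm, never from a script. Its argument "plan" is a list of rows, each an object with "delta_pos": the shift along the tool's x, y, z in parts of the range, where 1.0 means 0.6 m, a list of three; "turn": the turn, a rotation vector about the tool's x, y, z in a scale on which 1.0 is 2 pi rad, a list of three; "fingers": the closure, from 0 (fully open) to 1 (shut). A call has 1 to 12 rows; each row is the pose to reach, as a shift and turn from the pose commanded when the call began, along the tool's axes at that moment; what a row does not reach only later rows make up. A row lasts 1/8 s, in which the tool goes at most 62.5 mm and 10.7 degrees, less where a joint would pass 70% of its speed; a pose out of reach is approached as far as the arm can. No shift or turn number may pass 1 either way. A call with a gripper value outside its range is refused whole. The fingers move at their own pace and stop on an object; "force" is the grip in N (left out, the last holds). Time passes only in rows, so rows that repeat a pose let the fingers close. It gives the time, the measured TCP pose, the force, the opening and the grip force at its end, in the units of the state.
- get_obs(): the state, without advancing time (a new reading comes with each control period).
- camera(name): name is "scene" or "side" or "wrist"; returns a dict with "color" (384x512x3 uint8, red, green, blue), "range_z" (384x512 float32, m along the optical axis (not along the pixel's ray), 0 where there is no reading), "fx", "fy", "cx", "cy" (pixels), "R" (3x3) and "t" (3): a world point X has camera coordinates R X + t; the wrist camera has in their place "tool_from_camera" (4x4, takes a point from camera to tool coordinates, whose origin is the TCP and whose axes are the flange's). Camera axes: x right, y down, z forward; pixel columns grow to the right and rows downward; lengths in m; the calibration is good to about 2 mm. A picture is of the moment at which its call begins: read the wrist's pose just before it.
- hand_in(): hands the job in; it is judged then, once.
The state is a dict: "clock": time; "joint_pos": joint angles; "joint_velocities": joint speeds; "tau": joint torques, N m; "position": TCP position; "ee_rot": TCP orientation; "ft_force": force on the tool from outside, world axes, zero at the start; "torque": the same for the moment, N m; "grip_width": opening from 0.0 (shut) to 1.0 (fully open); "grasp_force": force on a finger pad.
Only numpy, scipy, OpenCV 4.12 (cv2) and the standard library are available. Lean on these libraries where they do the work, as an engineer would, in place of code of your own. Each camera call takes 0.05 s, during which the arm holds its last target. There are 200 camera calls.

## Working session

There is one attempt and no reset: what is moved stays moved. The work goes in short steps, Python scripts to look and compute and a tool call to move; the robot and the scene stay as the last step left them, time stands still between calls to the robot, and variables do not carry over. Pictures are saved under pics/ and viewed, at most 13 in all, crops included, and the job is handed in when it is done.

Besides the shell and the picture viewer there is one more tool, called after "Request:" as name(argument=value, ...) on one line, values as JSON. move_arm: Moves the arm, as the interface text tells. Its arguments: {"type":"object","properties":{"plan":{"type":"array","items":{"type":"object","properties":{"delta_pos":{"type":"array","items":{"type":"number"}},"turn":{"type":"array","items":{"type":"number"}},"fingers":{"type":"number"}}}},"force":{"type":"number"}},"required":["plan"]}

```bash
mkdir -p pics; cat > h.py <<'E'
import numpy as np, cv2, pickle
from workcell import get_obs, camera, hand_in, tip_reach
from scipy.spatial.transform import Rotation as Ro
def snap(n,fn=None):
    o=get_obs(); c=camera(n)
    if 'tool_from_camera' in c:
        T=np.eye(4);T[:3,:3]=Ro.from_quat(o['ee_rot']).as_matrix();T[:3,3]=o['position']
        W=T@np.array(c['tool_from_camera']); c['R']=W[:3,:3].T; c['t']=-c['R']@W[:3,3]
    c['R']=np.array(c['R']);c['t']=np.array(c['t'])
    if fn: cv2.imwrite('pics/'+fn+'.png',c['color'][:,:,::-1]); pickle.dump(c,open('pics/'+fn+'.pkl','wb'))
    return c
def load(fn): return pickle.load(open('pics/'+fn+'.pkl','rb'))
def plane(c,u,v,z):
    o=-c['R'].T@c['t']; d=c['R'].T@np.array([(u-c['cx'])/c['fx'],(v-c['cy'])/c['fy'],1])
    return o+d*(z-o[2])/d[2]
def pts(c):
    v,u=np.mgrid[0:384,0:512]; z=c['range_z']
    P=np.stack([(u-c['cx'])/c['fx']*z,(v-c['cy'])/c['fy']*z,z],-1)
    return (P-c['t'])@c['R']
def proj(c,X):
    p=c['R']@np.array(X)+c['t']; return c['fx']*p[0]/p[2]+c['cx'],c['fy']*p[1]/p[2]+c['cy']
E
python3 - <<'E'
from h import *
o=get_obs();print({k:np.round(v,3) for k,v in o.items()},tip_reach() if callable(tip_reach) else tip_reach)
a=snap('scene','sc');b=snap('side','si')
for c in(a,b):print(-c['R'].T@c['t'],c['R'][2],c['fx'])
cv2.imwrite('pics/both.png',cv2.resize(np.hstack([a['color'],b['color']])[:,:,::-1],(800,300)))
E
```

```text
{'clock': np.float64(0.0), 'joint_pos': array([ 1.079,  0.333, -0.065,  1.461,  0.022,  1.35 , -0.089]), 'joint_velocities': array([ 0.002, -0.001, -0.001, -0.   ,  0.001,  0.   , -0.001]), 'tau': array([ 0.0000e+00, -6.2542e+01,  4.9000e-02, -3.9161e+01,  1.6000e-02,
        1.0000e-02, -0.0000e+00]), 'position': array([ 0.282, -0.557,  0.242]), 'ee_rot': array([ 0.973,  0.232, -0.   , -0.001]), 'ft_force': array([ 0.153, -0.464,  0.516]), 'torque': array([-0.026,  0.012, -0.018]), 'grasp_force': np.float64(0.0), 'grip_width': np.float64(0.999)} 0.011
[0.1423308  0.74322473 1.04806521] [ 0.27388102 -0.56478844 -0.77846208] 354.60523199075584
[ 0.37445436 -0.92055343  0.74566137] [ 0.08629543  0.82027092 -0.5654279 ] 346.84394672083545
```

View pics/sc.png

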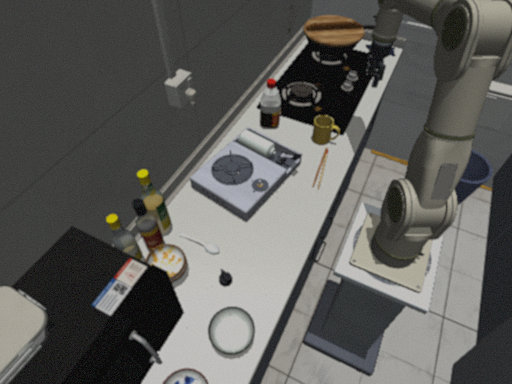

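View pics/si.png

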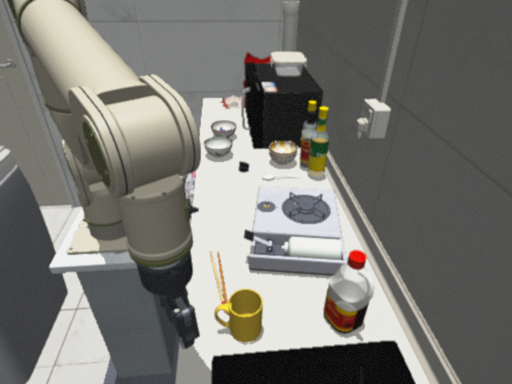

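The scene view shows the stove around (245,175), with the shaft about (260,184) and the lever pad about (292,157). The knob is at (225,279), its pointer up and slightly left. The side view shows the knob at (243,166), the pad at (250,236) and the shaft at (266,206).

```bash
python3 - <<'E'
from h import *
for n in('sc','si'):
    c=load(n);P=pts(c)
    k={'sc':(225,279),'si':(243,166)}[n]; q=plane(c,*k,0.03); print(n,'knob~',q)
    q={'sc':(260,184),'si':(266,206)}[n]; print('shaft~',plane(c,*q,0.085)); 
    q={'sc':(292,157),'si':(250,236)}[n]; print('pad~',plane(c,*q,0.09))
    m=(abs(P[...,2]-0.066)<0.006)&(c['range_z']>0)&(P[...,0]>.3)&(P[...,0]<.9)
    m=cv2.morphologyEx(m.astype(np.uint8),cv2.MORPH_OPEN,np.ones((3,3)))
    nn,l,s,ce=cv2.connectedComponentsWithStats(m); i=1+np.argmax(s[1:,4]); Q=P[l==i]
    print('top',s[i],Q.min(0),Q.max(0)); r=cv2.minAreaRect(Q[:,:2].astype(np.float32)); print(r, cv2.boxPoints(r).round(3).tolist())
a,b=load('sc')['color'],load('si')['color']
A=cv2.resize(a[120:300,170:320],None,fx=3.3,fy=3.3,interpolation=cv2.INTER_CUBIC)
B=cv2.resize(b[140:290,220:360],None,fx=2.1,fy=2.1*1.0,interpolation=cv2.INTER_CUBIC)
B=cv2.copyMakeBorder(B,0,A.shape[0]-B.shape[0],0,0,cv2.BORDER_CONSTANT)
C=np.hstack([A,B]);print(C.shape);cv2.imwrite('pics/z1.png',C[:,:,::-1])
E
```

```text
sc knob~ [0.4421616  0.35272398 0.03      ]
shaft~ [4.95365561e-01 4.39573649e-04 8.50000000e-02]
pad~ [ 0.44439267 -0.17100467  0.09      ]
top [ 191  139   96   73 2611] [ 0.444806   -0.18474555  0.06001721] [0.7470946  0.11787853 0.07198733]
((0.5975751280784607, -0.03223468363285065), (0.2639055550098419, 0.27043622732162476), 79.75981140136719) [[0.4410000145435333, -0.1379999965429306], [0.7070000171661377, -0.1860000044107437], [0.7540000081062317, 0.07400000095367432], [0.4880000054836273, 0.12200000137090683]]
si knob~ [0.44309718 0.32479079 0.03      ]
shaft~ [ 0.49523131 -0.03302045  0.085     ]
pad~ [ 0.43226549 -0.17833182  0.09      ]
top [ 252  186   90   53 3133] [ 0.44257698 -0.18475414  0.06003424] [0.7457789  0.11501188 0.07198143]
((0.5946843028068542, -0.03080068528652191), (0.265567809343338, 0.2692474126815796), 79.4166488647461) [[0.43799999356269836, -0.13699999451637268], [0.703000009059906, -0.1860000044107437], [0.7509999871253967, 0.07500000298023224], [0.4869999885559082, 0.12399999797344208]]
(594, 789, 3)
```

View pics/z1.png

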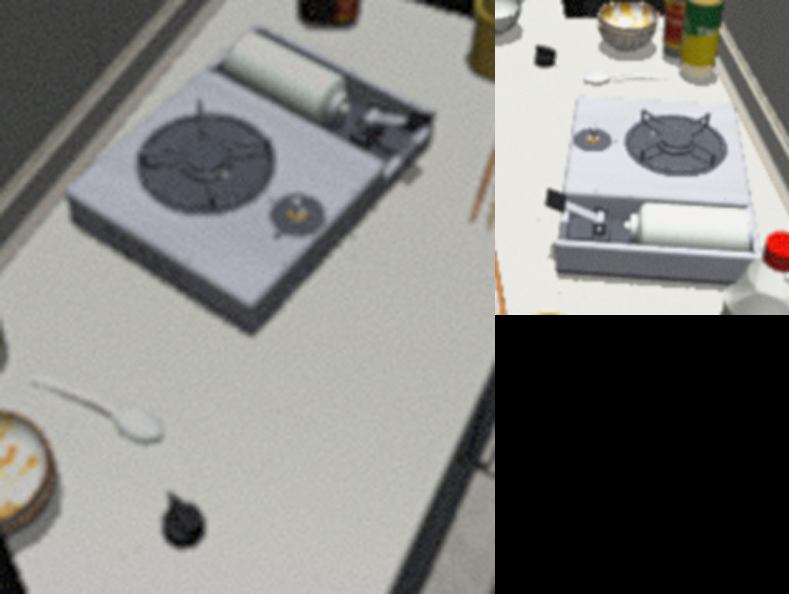

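The zoom confirms it: pointer up-left in the scene view, lever raised, shaft on a dark disc. By its corners the stove is turned about -10.4°. I go above the pad with the fingers shut.

```bash
cat >> h.py <<'E'
def rel(pos,yaw,o=None):
    """delta_pos/turn to tool pointing down at pos with tool x at world yaw (deg)"""
    o=o or get_obs(); R=Ro.from_quat(o['ee_rot']); y=np.radians(yaw)
    T=Ro.from_euler('z',y)*Ro.from_euler('x',np.pi)
    print('dp',(R.inv().apply(np.array(pos)-o['position'])).round(4),'turn',(R.inv()*T).as_rotvec().round(4),'clk',round(float(o['clock']),2),'pos',o['position'].round(4),'j7',o['joint_pos'].round(2))
E
python3 - <<'E'
from h import *
rel([.430,-.176,.22],-10.4)
E
```

```text
dp [ 0.3041 -0.2733  0.0219] turn [-1.200e-03  5.000e-04  6.503e-01] clk 0.1 pos [ 0.2822 -0.5573  0.2416] j7 [ 1.08  0.33 -0.06  1.46  0.02  1.35 -0.09]
```

Units first: shifts go in shares of 0.6 m and turns go in shares of 2 pi rad. So 0.304 m / 0.6 = 0.5067, 0.28 m / 0.6 = 0.4667, 0.09 rad / 6.2832 = 0.0143.

Request:
move_arm(plan=[{"delta_pos": [0.0667, -0.06, 0], "turn": [0, 0, 0.0143], "fingers": 1}, {"delta_pos": [0.1333, -0.12, 0], "turn": [0, 0, 0.0286], "fingers": 1}, {"delta_pos": [0.2, -0.18, 0], "turn": [0, 0, 0.043], "fingers": 1}, {"delta_pos": [0.2667, -0.24, 0], "turn": [0, 0, 0.0573], "fingers": 1}, {"delta_pos": [0.3333, -0.3, 0.0083], "turn": [0, 0, 0.0716], "fingers": 1}, {"delta_pos": [0.4, -0.36, 0.0167], "turn": [0, 0, 0.0859], "fingers": 1}, {"delta_pos": [0.4667, -0.42, 0.0267], "turn": [0, 0, 0.0987], "fingers": 1}, {"delta_pos": [0.5067, -0.455, 0.0367], "turn": [0, 0, 0.1035], "fingers": 1}, {"delta_pos": [0.5067, -0.455, 0.0367], "turn": [0, 0, 0.1035], "fingers": 1}, {"delta_pos": [0.5067, -0.455, 0.0367], "turn": [0, 0, 0.1035], "fingers": 1}, {"delta_pos": [0.5067, -0.455, 0.0367], "turn": [0, 0, 0.1035], "fingers": 1}])

```text
clock: 1.48
position: [0.4298, -0.1778, 0.2203]
ee_rot: [0.996, -0.091, -0.0, 0.0]
ft_force: [0.5, -0.5, -0.5]
grip_width: -0.004
grasp_force: 0.0
```

```bash
python3 - <<'E'
from h import *
w=snap('wrist','w1')
print(-w['R'].T@w['t'],w['R'][2],np.array(w['tool_from_camera']).round(3))
rel([.430,-.176,.22],-10.4)
print(proj(w,[.430,-.176,.096]),proj(w,[.498,-.009,.091]))
E
```

```text
[ 0.50660486 -0.19217567  0.35117757] [-0.30245833  0.05726968 -0.95144056] [[ 0.    -0.951 -0.308  0.078]
 [ 1.     0.001 -0.001  0.   ]
 [ 0.002 -0.308  0.951 -0.131]
 [ 0.     0.     0.     1.   ]]
dp [-0.0002 -0.0017  0.0003] turn [ 0.0001 -0.     -0.0014] clk 1.52 pos [ 0.4299 -0.1777  0.2203] j7 [ 0.65  0.01 -0.35  1.88  0.    1.25 -1.46]
(np.float64(258.07816202637497), np.float64(191.17723910424016)) (np.float64(73.03360691761762), np.float64(152.9149127775314))
```

View pics/w1.png

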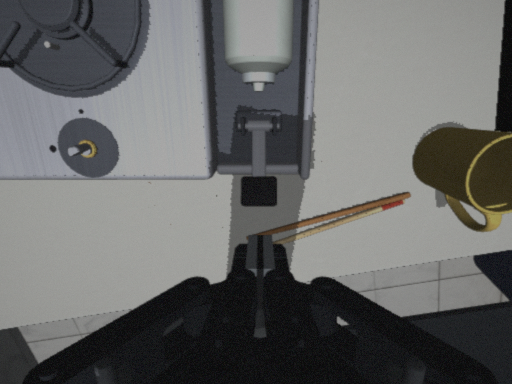

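The wrist view shows the pad at (259,191), just as predicted, with the shaft tip at about (73,152), the mug on the right and the fingertips at (260,240). I press the lever.

In the tool's units: 0.147 m / 0.6 = 0.245, 0.145 m / 0.6 = 0.2417.

Request:
move_arm(plan=[{"delta_pos": [0, 0, 0.0833], "turn": [0, 0, 0], "fingers": 1}, {"delta_pos": [0, 0, 0.1667], "turn": [0, 0, 0], "fingers": 1}, {"delta_pos": [0, 0, 0.1883], "turn": [0, 0, 0], "fingers": 1}, {"delta_pos": [-0.0033, 0, 0.2], "turn": [0, 0, 0], "fingers": 1}, {"delta_pos": [-0.0067, 0, 0.2117], "turn": [0, 0, 0], "fingers": 1}, {"delta_pos": [-0.01, 0, 0.2233], "turn": [0, 0, 0], "fingers": 1}, {"delta_pos": [-0.0117, 0, 0.2333], "turn": [0, 0, 0], "fingers": 1}, {"delta_pos": [-0.0133, 0, 0.2417], "turn": [0, 0, 0], "fingers": 1}, {"delta_pos": [-0.0133, 0, 0.245], "turn": [0, 0, 0], "fingers": 1}, {"delta_pos": [-0.0133, 0, 0.245], "turn": [0, 0, 0], "fingers": 1}, {"delta_pos": [-0.0133, 0, 0.245], "turn": [0, 0, 0], "fingers": 1}])

```text
clock: 2.9
position: [0.4225, -0.1753, 0.0742]
ee_rot: [0.996, -0.09, -0.0, 0.0]
ft_force: [-6.5, 3.0, 13.9]
grip_width: 0.003
grasp_force: 7.3
```

In the tool's units: -0.177 m / 0.6 = -0.295, -0.147 m / 0.6 = -0.245.

Request:
move_arm(plan=[{"delta_pos": [0, 0, -0.0833], "turn": [0, 0, 0], "fingers": 1}, {"delta_pos": [0, 0, -0.1667], "turn": [0, 0, 0], "fingers": 1}, {"delta_pos": [0.025, -0.075, -0.245], "turn": [0, 0, 0], "fingers": 1}, {"delta_pos": [0.05, -0.15, -0.245], "turn": [0, 0, 0], "fingers": 1}, {"delta_pos": [0.0667, -0.225, -0.245], "turn": [0, 0, 0], "fingers": 1}, {"delta_pos": [0.075, -0.295, -0.245], "turn": [0, 0, 0], "fingers": 1}, {"delta_pos": [0.075, -0.295, -0.245], "turn": [0, 0, 0], "fingers": 1}, {"delta_pos": [0.075, -0.295, -0.245], "turn": [0, 0, 0], "fingers": 1}, {"delta_pos": [0.075, -0.295, -0.245], "turn": [0, 0, 0], "fingers": 1}])

```text
clock: 4.03
position: [0.4983, -0.0105, 0.2202]
ee_rot: [0.996, -0.091, -0.0, 0.0]
ft_force: [0.1, -0.1, 1.2]
grip_width: 0.0
grasp_force: 0.0
```

```bash
python3 - <<'E'
from h import *
w=snap('wrist','w2');rel([.498,-.009,.22],-10.4)
u,v=map(int,proj(w,[.498,-.009,.091]));print(u,v)
A=cv2.resize(w['color'][v-35:v+35,u-45:u+45],None,fx=6,fy=6,interpolation=cv2.INTER_CUBIC)
cv2.imwrite('pics/z2.png',np.vstack([A,cv2.resize(w['color'],(540,180*1))])[:,:,::-1])
print(u-45,v-35)
E
```

```text
dp [-0.0007 -0.0013  0.0003] turn [ 0.0004 -0.0001 -0.0015] clk 4.08 pos [ 0.4984 -0.0104  0.2203] j7 [ 0.44  0.1  -0.53  1.79  0.06  1.26 -1.87]
258 190
213 155
```

View pics/z2.png

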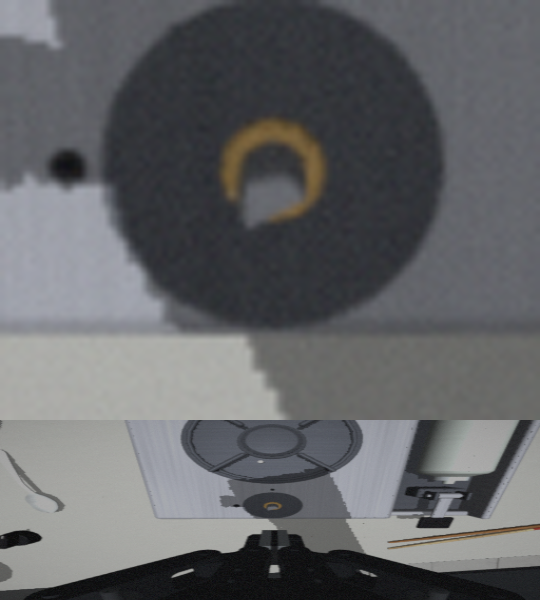

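The lever pad now looks down. The shaft tip sits near pixel (258,188) with its flat apparently lower-left, but it is in shadow. I'll look from closer.

Request:
move_arm(plan=[{"delta_pos": [-0.0667, 0, 0.05], "turn": [0, 0, 0], "fingers": 1}, {"delta_pos": [-0.0667, 0, 0.125], "turn": [0, 0, 0], "fingers": 1}, {"delta_pos": [-0.0667, 0, 0.1583], "turn": [0, 0, 0], "fingers": 1}, {"delta_pos": [-0.0667, 0, 0.1583], "turn": [0, 0, 0], "fingers": 1}, {"delta_pos": [-0.0667, 0, 0.1583], "turn": [0, 0, 0], "fingers": 1}, {"delta_pos": [-0.0667, 0, 0.1583], "turn": [0, 0, 0], "fingers": 1}])

```text
clock: 4.82
position: [0.4599, -0.0022, 0.1264]
ee_rot: [0.996, -0.091, 0.001, 0.0]
ft_force: [0.2, -0.5, 0.5]
grip_width: 0.0
grasp_force: 0.0
```

```bash
python3 - <<'E'
from h import *
w=snap('wrist','w3');rel([.498,-.009,.22],-10.4)
u,v=map(int,proj(w,[.498,-.009,.091]));print(u-50,v-45)
A=cv2.resize(w['color'][v-45:v+45,u-50:u+50],None,fx=6,fy=6,interpolation=cv2.INTER_CUBIC)
A=cv2.convertScaleAbs(A,alpha=1.5)
cv2.imwrite('pics/z3.png',A[:,:,::-1])
P=pts(w);Q=P[(abs(P[...,2]-.091)<.006)&(np.hypot(P[...,0]-.498,P[...,1]+.009)<.02)]
print(len(Q),Q.mean(0),np.median(Q,0),Q.min(0),Q.max(0))
E
```

```text
dp [ 0.0389 -0.0001 -0.0937] turn [ 0.     -0.0017  0.0001] clk 4.88 pos [ 0.4598 -0.0021  0.1262] j7 [ 0.43  0.11 -0.55  2.    0.07  1.05 -1.9 ]
209 128
208 [ 0.50110486 -0.00829855  0.08963758] [ 0.50109901 -0.008109    0.08991188] [ 0.49613318 -0.01428779  0.08533577] [ 0.50502564 -0.00288237  0.09213011]
```

View pics/z3.png

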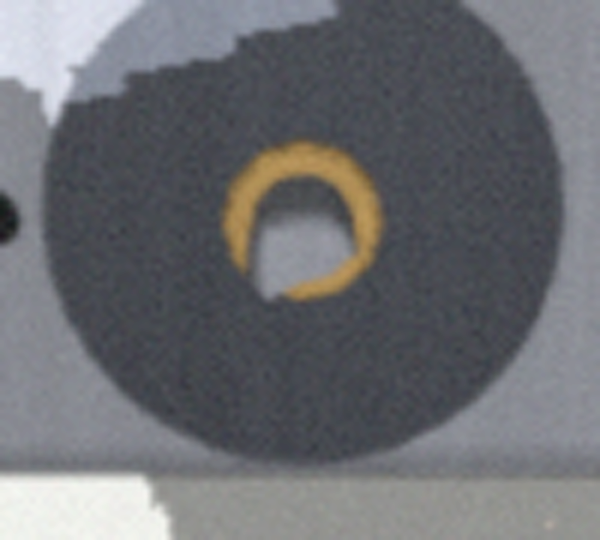

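The tip is D-shaped. In the crop its flat edge runs from about (265,297) to (355,250), i.e. full-image pixels (253,177) to (268,170), so the valve is at about 27°. Next I fit it.

```bash
cat > fitd.py <<'E'
from h import *
from scipy.optimize import least_squares
def tip(fn,c0=(.499,-.009)):
    w=load(fn); s=8
    u0,v0=[int(x) for x in proj(w,[*c0,.091])]; u0-=20;v0-=20
    I=cv2.resize(w['color'][v0:v0+40,u0:u0+40],None,fx=s,fy=s,interpolation=cv2.INTER_CUBIC)
    h=cv2.cvtColor(I,cv2.COLOR_RGB2HSV)
    g=cv2.GaussianBlur(h[...,2],(9,9),0); sat=cv2.GaussianBlur(h[...,1],(9,9),0)
    a=np.uint8((g[160]).reshape(-1))
    m0=(sat<75)
    t,_=cv2.threshold(g[m0].reshape(-1,1),0,255,cv2.THRESH_BINARY+cv2.THRESH_OTSU)
    m=np.uint8((g>t)&m0); n,l,st,ce=cv2.connectedComponentsWithStats(m)
    i=min([k for k in range(1,n) if st[k,4]>1500],key=lambda k:np.hypot(*(ce[k]-160)))
    cs,_=cv2.findContours(np.uint8(l==i),cv2.RETR_EXTERNAL,cv2.CHAIN_APPROX_NONE)
    c=max(cs,key=cv2.contourArea)[:,0]
    W=np.array([plane(w,u0+(x+.5)/s-.5,v0+(y+.5)/s-.5,.091)[:2] for x,y in c])
    def f(p):
        d=W-p[:2]; r=np.hypot(*d.T)-.0058; fl=-.002-(d@[np.cos(p[2]),np.sin(p[2])])
        return np.maximum(r,fl)   # signed distance to the D
    best=min((least_squares(f,[*W.mean(0),np.radians(a)],loss='soft_l1',f_scale=.0004) for a in range(-20,100,15)),key=lambda q:q.cost)
    print(fn,t,st[i],'area mm2',cv2.contourArea((W*1e3).astype(np.float32)).__round__(1),'axis',best.x[:2].round(4),'yaw',np.degrees(best.x[2]).round(1),'rms mm',(np.sqrt((f(best.x)**2).mean())*1e3).round(2))
    V=cv2.drawContours(I.copy(),[c],-1,(255,0,0),1); return V
if __name__=='__main__':
    import sys
    cv2.imwrite('pics/fit.png',np.hstack([tip(f) for f in sys.argv[1:]])[:,:,::-1])
E
python3 fitd.py w2 w3
```

```text
w2 80.0 [ 124  122   85   70 4017] area mm2 62.3 axis [ 0.4993 -0.0092] yaw 19.2 rms mm 0.46
w3 76.0 [  102   104   134   111 10290] area mm2 62.1 axis [ 0.499  -0.0092] yaw 11.6 rms mm 0.45
```

View pics/fit.png

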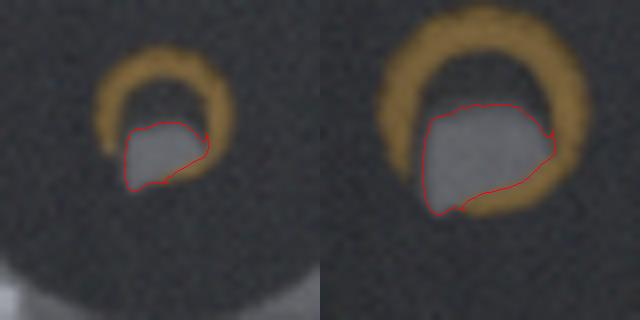

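```bash
sed -i 's/-.0058; fl/-p[3]; fl/; s/np.radians(a)\],loss/np.radians(a),.0052],loss/; s/.rms mm./"r",best.x[3].round(4),&/' fitd.py; python3 fitd.py w2 w3; python3 - <<'E'
from h import *
w=load('w3');s=8;u0,v0=[int(x) for x in proj(w,[.499,-.009,.091])];u0-=20;v0-=20
q=[plane(w,u0+(x-320+.5)/s-.5,v0+(y+.5)/s-.5,.091)[:2] for x,y in((445,210),(500,188),(530,172),(549,152))]
print(np.round(q,4)); d=q[0]-q[2]; print(np.degrees(np.arctan2(d[1],d[0]))-90,[np.degrees(np.arctan2(*(q[0]-q[i])[::-1]))-90 for i in(1,3)])
E
```

```text
w2 80.0 [ 124  122   85   70 4017] area mm2 62.3 axis [ 0.4995 -0.0091] yaw 18.9 r 0.0053 rms mm 0.33
w3 76.0 [  102   104   134   111 10290] area mm2 62.1 axis [ 0.4993 -0.0091] yaw 14.2 r 0.0052 rms mm 0.23
[[ 0.4965 -0.0053]
 [ 0.4975 -0.0098]
 [ 0.4983 -0.0124]
 [ 0.4996 -0.0141]]
14.264693076552533 [np.float64(11.94619000715592), np.float64(19.38029791928888)]
```

```bash
python3 - <<'E'
from h import *
w=load('sc')
a=plane(w,226,279,.03);b=plane(w,221.5,270,.03);print(a,b,np.degrees(np.arctan2(*(b-a)[1::-1])))
P=pts(w);I=w['color'].max(2)
m=(P[...,2]>.008)&(P[...,2]<.05)&(I<70)&(np.hypot(P[...,0]-.44,P[...,1]-.34)<.05);Q=P[m];print(m.sum(),Q.min(0),Q.max(0))
m=(P[...,2]>.05)&(P[...,2]<.075)&(P[...,0]>.3)&(P[...,0]<.55)&(P[...,1]>.39)&(P[...,1]<.6);Q=P[m];print('bowl rim',m.sum(),Q.min(0),Q.max(0))
rel([.41,.335,.25],-10.4)
E
```

```text
[0.43939995 0.35134552 0.03      ] [0.46709785 0.33114837 0.03      ] -36.099302696941194
118 [0.42724957 0.32790216 0.00896588] [0.46321824 0.36398386 0.04210522]
bowl rim 402 [0.30043481 0.4209524  0.05002526] [0.50272881 0.59994473 0.07491784]
dp [-0.1096 -0.3226 -0.1239] turn [ 0.     -0.0017  0.0001] clk 4.88 pos [ 0.4598 -0.0021  0.1262] j7 [ 0.43  0.11 -0.55  2.    0.07  1.05 -1.9 ]
```

In the tool's units: -0.339 m / 0.6 = -0.565, -0.124 m / 0.6 = -0.2067, -2.16 rad / 6.2832 = -0.3438.

Request:
move_arm(plan=[{"delta_pos": [-0.005, -0.02, -0.0667], "turn": [0, 0, -0.0286], "fingers": 1}, {"delta_pos": [-0.0117, -0.05, -0.1333], "turn": [0, 0, -0.0573], "fingers": 0.8}, {"delta_pos": [-0.0233, -0.1, -0.1833], "turn": [0, 0, -0.0859], "fingers": 0.6}, {"delta_pos": [-0.0367, -0.1583, -0.2067], "turn": [0, 0, -0.1146], "fingers": 0.5}, {"delta_pos": [-0.05, -0.2167, -0.2067], "turn": [0, 0, -0.1432], "fingers": 0.5}, {"delta_pos": [-0.0633, -0.275, -0.2067], "turn": [0, 0, -0.1719], "fingers": 0.5}, {"delta_pos": [-0.0767, -0.3333, -0.2067], "turn": [0, 0, -0.2005], "fingers": 0.5}, {"delta_pos": [-0.09, -0.3917, -0.2067], "turn": [0, 0, -0.2292], "fingers": 0.5}, {"delta_pos": [-0.1033, -0.45, -0.2067], "turn": [0, 0, -0.2578], "fingers": 0.5}, {"delta_pos": [-0.1167, -0.5083, -0.2067], "turn": [0, 0, -0.2865], "fingers": 0.5}, {"delta_pos": [-0.1283, -0.565, -0.2067], "turn": [0, 0, -0.3151], "fingers": 0.5}, {"delta_pos": [-0.1283, -0.565, -0.2067], "turn": [0, 0, -0.3438], "fingers": 0.5}])

```text
clock: 6.38
position: [0.4434, 0.3481, 0.2497]
ee_rot: [0.545, 0.838, 0.001, -0.001]
ft_force: [-0.2, -0.5, 0.3]
grip_width: 0.5
grasp_force: 0.0
```

In the tool's units: -0.53 rad / 6.2832 = -0.0844.

Request:
move_arm(plan=[{"delta_pos": [0, 0, 0], "turn": [0, 0, -0.0286], "fingers": 0.5}, {"delta_pos": [0, 0, 0], "turn": [0, 0, -0.0573], "fingers": 0.5}, {"delta_pos": [0, 0, 0], "turn": [0, 0, -0.0844], "fingers": 0.5}, {"delta_pos": [0, 0, 0], "turn": [0, 0, -0.0844], "fingers": 0.5}, {"delta_pos": [0, 0, 0], "turn": [0, 0, -0.0844], "fingers": 0.5}, {"delta_pos": [0, 0, 0], "turn": [0, 0, -0.0844], "fingers": 0.5}])

```text
clock: 7.12
position: [0.4446, 0.3453, 0.2494]
ee_rot: [0.312, 0.95, 0.0, 0.0]
ft_force: [0.3, -0.2, 0.9]
grip_width: 0.497
grasp_force: 0.0
```

```bash
python3 - <<'E'
from h import *
w=snap('wrist','w4');rel([.445,.345,.25],144);print(get_obs()['grip_width'])
cv2.imwrite('pics/w4b.png',cv2.convertScaleAbs(w['color'],alpha=1.5)[:,:,::-1])
E
```

```text
dp [-0.0005  0.     -0.0006] turn [ 0.      0.0004 -0.0061] clk 7.17 pos [0.4446 0.3453 0.2494] j7 [ 0.11  0.36 -1.05  1.58  0.31  1.39 -0.03]
0.4952742213290163
```

View pics/w4b.png

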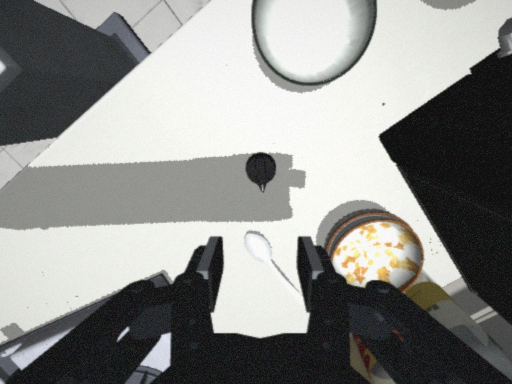

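The knob is at (261,168) with its pointer tip at (262,191), pointing down the image, so nearly along -tool x. The spoon is at (257,245) and the bowl at (313,40). I descend and measure from closer.

In the tool's units: 0.11 m / 0.6 = 0.1833, 0.1 m / 0.6 = 0.1667.

Request:
move_arm(plan=[{"delta_pos": [0, 0, 0.0833], "turn": [0, 0, 0], "fingers": 0.5}, {"delta_pos": [0, 0, 0.1667], "turn": [0, 0, 0], "fingers": 0.5}, {"delta_pos": [0, 0, 0.1833], "turn": [0, 0, 0], "fingers": 0.5}, {"delta_pos": [0, 0, 0.1833], "turn": [0, 0, 0], "fingers": 0.5}, {"delta_pos": [0, 0, 0.1833], "turn": [0, 0, 0], "fingers": 0.5}])

```text
clock: 7.8
position: [0.4453, 0.3462, 0.1414]
ee_rot: [0.311, 0.95, 0.001, 0.001]
ft_force: [0.9, 0.2, -0.5]
grip_width: 0.498
grasp_force: 0.0
```

```bash
cat > kn.py <<'E'
from h import *
import sys
for fn in sys.argv[1:]:
    w=load(fn);P=pts(w);I=w['color'].max(2)
    near=np.hypot(P[...,0]-.443,P[...,1]-.345)<.05
    for lo,hi in((.030,.045),(.012,.026)):
        m=near&(P[...,2]>lo)&(P[...,2]<hi);Q=P[m];r=cv2.minAreaRect((Q[:,:2]*1e3).astype(np.float32))
        print(fn,m.sum(),'medz',np.median(Q[:,2]).round(4),Q.mean(0).round(4),np.round(r[0],1),np.round(r[1],1),round(r[2],1))
    # silhouette: dark mask contour, cast on z=.02 (skirt edge) 
    m=np.uint8((I<45)&near); n,l,s,ce=cv2.connectedComponentsWithStats(m);i=1+np.argmax(s[1:,4])
    c=max(cv2.findContours(np.uint8(l==i),cv2.RETR_EXTERNAL,cv2.CHAIN_APPROX_NONE)[0],key=cv2.contourArea)[:,0]
    W=np.array([plane(w,u,v,.02)[:2] for u,v in c])*1e3
    print('enc',cv2.boundingRect(c),cv2.minEnclosingCircle(W.astype(np.float32)))
    from scipy.optimize import least_squares
    f=least_squares(lambda p:np.hypot(*(W-p[:2]).T)-22,[443,345],loss='soft_l1',f_scale=.4);print('skirt circ',f.x.round(1))
    d=W-f.x;k=np.argmax(np.hypot(*d.T));T=np.array(plane(w,*c[k],.037))*1e3;print('tip',T.round(1),'yaw',np.degrees(np.arctan2(*(T[:2]-f.x)[::-1])).round(1),np.hypot(*(T[:2]-f.x)))
E
python3 -c "
from h import *
w=snap('wrist','w5');rel([.445,.345,.14],144)
cv2.imwrite('pics/w5b.png',cv2.convertScaleAbs(cv2.resize(w['color'][130:280,160:360],None,fx=3,fy=3,interpolation=2),alpha=2)[:,:,::-1])"
python3 kn.py w4 w5
```

```text
dp [-0.0004 -0.0011  0.0012] turn [ 0.0026  0.0011 -0.0047] clk 7.85 pos [0.4453 0.3461 0.1412] j7 [ 0.06  0.46 -0.99  1.71  0.41  1.19 -0.1 ]
w4 316 medz 0.0364 [0.4459 0.3453 0.0363] [448.4 343.8] [13.  46.5] 59.6
w4 439 medz 0.0193 [0.4443 0.3467 0.019 ] [444.8 346.5] [40.1 38.4] 58.7
enc (82, 237, 345, 147) ((742.666015625, 113.16156768798828), 304.5437927246094)
skirt circ [652.8 194. ]
tip [ 555.8 -109.    37. ] yaw -107.8 318.1846322450729
w5 620 medz 0.0364 [0.4456 0.3454 0.0362] [448.5 343.6] [13.  47.1] 59.7
w5 826 medz 0.0192 [0.4436 0.3473 0.019 ] [445.1 345.8] [39.5 39.4] 54.5
enc (63, 237, 354, 147) ((618.7161865234375, 185.40283203125), 217.59524536132812)
skirt circ [567.4 250.3]
tip [491.9  29.3  37. ] yaw -108.9 233.52533880922564
```

View pics/w5b.png

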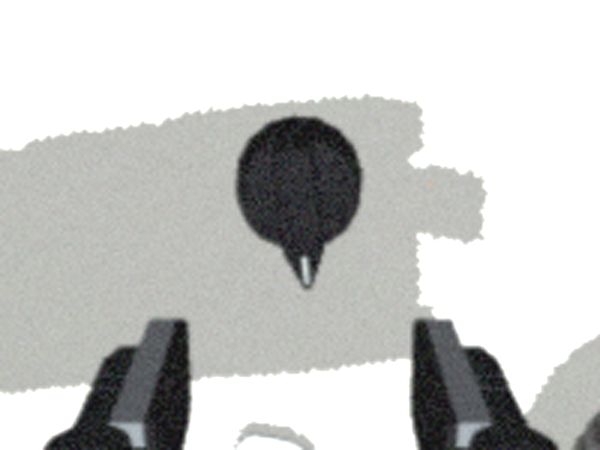

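The bar rectangle puts the knob axis at (445.5, 345.5) mm with its pointer yaw at -30.4° and its top at about 36.4 mm. The picture shows the knob between the finger lines. I descend.

In the tool's units: 0.09 m / 0.6 = 0.15, 0.08 m / 0.6 = 0.1333, -0.1 rad / 6.2832 = -0.0159.

Request:
move_arm(plan=[{"delta_pos": [0, 0, 0.05], "turn": [0, 0, -0.0159], "fingers": 0.5}, {"delta_pos": [0, 0, 0.1], "turn": [0, 0, -0.0159], "fingers": 0.5}, {"delta_pos": [0, 0, 0.1333], "turn": [0, 0, -0.0159], "fingers": 0.5}, {"delta_pos": [0, 0, 0.15], "turn": [0, 0, -0.0159], "fingers": 0.5}, {"delta_pos": [0, 0, 0.15], "turn": [0, 0, -0.0159], "fingers": 0.5}, {"delta_pos": [0, 0, 0.15], "turn": [0, 0, -0.0159], "fingers": 0.5}])

```text
clock: 8.6
position: [0.445, 0.3458, 0.0503]
ee_rot: [0.263, 0.965, 0.001, 0.0]
ft_force: [-0.4, -0.6, 0.2]
grip_width: 0.496
grasp_force: 0.0
```

```bash
python3 -c "
from h import *
rel([.4455,.3455,.033],149.6)"
```

```text
dp [-0.0006 -0.      0.0173] turn [ 0.0012  0.0006 -0.0022] clk 8.6 pos [0.445  0.3458 0.0503] j7 [ 0.01  0.57 -0.94  1.79  0.53  1.05 -0.08]
```

In the tool's units: 0.017 m / 0.6 = 0.0283, 0.01 m / 0.6 = 0.0167.

Request:
move_arm(plan=[{"delta_pos": [-0.0008, 0, 0.0167], "turn": [0, 0, 0], "fingers": 0.5}, {"delta_pos": [-0.0008, 0, 0.0283], "turn": [0, 0, 0], "fingers": 0.5}, {"delta_pos": [-0.0008, 0, 0.0283], "turn": [0, 0, 0], "fingers": 0.5}, {"delta_pos": [-0.0008, 0, 0.0283], "turn": [0, 0, 0], "fingers": 0.7}, {"delta_pos": [-0.0008, 0, 0.0283], "turn": [0, 0, 0], "fingers": 0.85}, {"delta_pos": [-0.0008, 0, 0.0283], "turn": [0, 0, 0], "fingers": 1}, {"delta_pos": [-0.0008, 0, 0.0283], "turn": [0, 0, 0], "fingers": 1}, {"delta_pos": [-0.0008, 0, 0.0283], "turn": [0, 0, 0], "fingers": 1}, {"delta_pos": [-0.0008, 0, 0.0283], "turn": [0, 0, 0], "fingers": 1}], force=60)

```text
clock: 9.72
position: [0.4452, 0.3452, 0.0327]
ee_rot: [0.263, 0.965, 0.0, 0.0]
ft_force: [0.1, 0.1, 5.0]
grip_width: 0.134
grasp_force: 60.3
```

```bash
python3 -c "
from h import *
rel([.4455,.3455,.033],149.6)"
```

```text
dp [-0.0002  0.0004 -0.0003] turn [ 0.0005  0.0003 -0.0022] clk 9.72 pos [0.4452 0.3452 0.0327] j7 [-0.    0.6  -0.92  1.8   0.55  1.03 -0.1 ]
```

In the tool's units: -0.257 m / 0.6 = -0.4283, -0.137 m / 0.6 = -0.2283, -0.32 rad / 6.2832 = -0.0509.

Request:
move_arm(plan=[{"delta_pos": [0, 0, -0.05], "turn": [0, 0, 0], "fingers": 1}, {"delta_pos": [0, 0, -0.1333], "turn": [0, 0, 0], "fingers": 1}, {"delta_pos": [-0.0333, -0.0333, -0.2117], "turn": [0, 0, -0.0159], "fingers": 1}, {"delta_pos": [-0.0833, -0.08, -0.2283], "turn": [0, 0, -0.0318], "fingers": 1}, {"delta_pos": [-0.1417, -0.1367, -0.2283], "turn": [0, 0, -0.0509], "fingers": 1}, {"delta_pos": [-0.2, -0.1933, -0.2283], "turn": [0, 0, -0.07], "fingers": 1}, {"delta_pos": [-0.2583, -0.25, -0.2283], "turn": [0, 0, -0.0891], "fingers": 1}, {"delta_pos": [-0.3167, -0.3067, -0.2283], "turn": [0, 0, -0.1082], "fingers": 1}, {"delta_pos": [-0.375, -0.3633, -0.2283], "turn": [0, 0, -0.1273], "fingers": 1}, {"delta_pos": [-0.4283, -0.4117, -0.2283], "turn": [0, 0, -0.1273], "fingers": 1}, {"delta_pos": [-0.4283, -0.4117, -0.2283], "turn": [0, 0, -0.1273], "fingers": 1}, {"delta_pos": [-0.4283, -0.4117, -0.2283], "turn": [0, 0, -0.1273], "fingers": 1}])

```text
clock: 11.22
position: [0.5405, 0.0024, 0.1691]
ee_rot: [-0.133, 0.991, 0.0, -0.0]
ft_force: [0.0, 0.2, -1.9]
grip_width: 0.133
grasp_force: 59.6
```

```bash
python3 - <<'E'
from h import *
w=snap('wrist','w6');rel([.543,.003,.17],195.5);print(get_obs()['grip_width'],get_obs()['grasp_force'])
print(proj(w,[.4994,-.0091,.091]))
P=pts(w);Q=P[(abs(P[...,2]-.091)<.004)&(np.hypot(P[...,0]-.499,P[...,1]+.009)<.015)];print(len(Q),Q.mean(0))
V=w['color'].copy();A=V[20:200,140:380]
cv2.imwrite('pics/w6b.png',cv2.convertScaleAbs(cv2.resize(V[30:280,120:400],None,fx=2.4,fy=2.4,interpolation=2),alpha=1.6)[:,:,::-1])
E
python3 fitd.py w6
```

```text
dp [-0.0024 -0.0006 -0.0008] turn [ 0.0003 -0.0001 -0.0017] clk 11.28 pos [0.5405 0.003  0.1692] j7 [ 0.86  0.44 -1.16  1.74  0.42  1.25  1.44]
0.1317545208081657 59.58426335826516
(np.float64(258.6873388017842), np.float64(157.39638218922295))
138 [ 0.50027773 -0.00851167  0.0898519 ]
w6 91.0 [ 114  144  121   78 6743] area mm2 61.3 axis [ 0.4987 -0.0089] yaw 16.6 r 0.0054 rms mm 0.38
```

View pics/w6b.png

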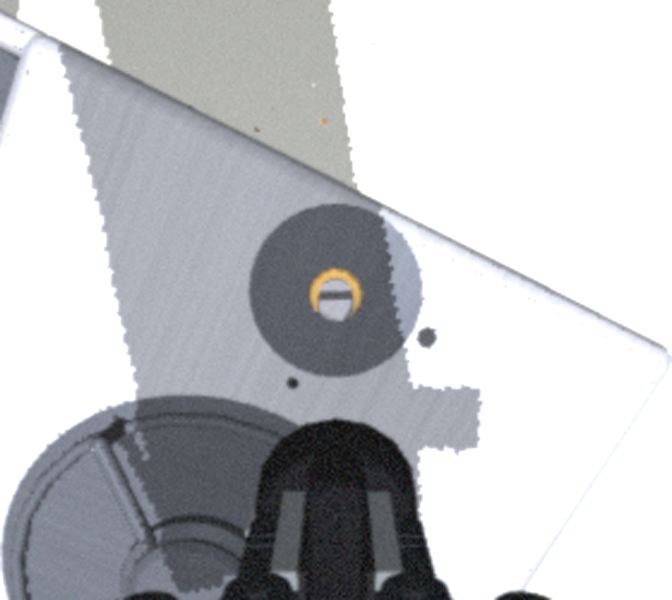

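The shaft end is at crop (336,297), i.e. full image (260,154). Its flat faces the camera squarely, so the knob is turned right. Next, a check of the knob's place in the jaws.

```bash
python3 - <<'E'
from h import *
from scipy.optimize import least_squares
w=load('w6'); M=np.array(w['tool_from_camera']); I=cv2.GaussianBlur(w['color'].max(2),(3,3),0)
def tp(u,v,zt):
    d=M[:3,:3]@np.array([(u-w['cx'])/w['fx'],(v-w['cy'])/w['fy'],1]);o=M[:3,3];return (o+d*(zt-o[2])/d[2])*1e3
pts_=[]
for u in range(236,286):
    col=I[170:240,u].astype(float); k=np.where(col<38)[0]
    if len(k): pts_.append((u,170+k[0]-.5))
for z in(.0327,.0127):
    W=np.array([tp(u,v,z)[:2] for u,v in pts_])
    f=least_squares(lambda p:np.hypot(*(W-p[:2]).T)-p[2],[0,0,22],loss='soft_l1',f_scale=.3);g=least_squares(lambda p:np.hypot(*(W-p[:2]).T)-22,[0,0],loss='soft_l1',f_scale=.3)
    print(z,len(W),f.x.round(2),g.x.round(2),np.abs(f.fun).mean().round(2))
z=w['range_z'];v,u=np.mgrid[0:384,0:512];C=np.stack([(u-w['cx'])/w['fx']*z,(v-w['cy'])/w['fy']*z,z],-1)
T=(C@M[:3,:3].T+M[:3,3])*1e3
m=(abs(T[...,2]-13.5)<3)&(np.hypot(T[...,0],T[...,1])<30);Q=T[m];print(m.sum(),Q.min(0),Q.max(0),np.median(Q[:,2]))
# shaft axis in tool frame
o=get_obs();R=Ro.from_quat(o['ee_rot']);print('shaft in tool',(R.inv().apply(np.array([.4987,-.0089,.091])-o['position'])*1e3).round(1))
E
```

```text
0.0327 50 [-2.12  0.12 22.24] [-1.86  0.13] 0.17
0.0127 50 [ 7.91  0.13 19.52] [5.23 0.06] 0.15
712 [  1.02799671 -19.73405135  10.52587542] [20.3614628  20.36132553 16.48218812] 13.528864477448792
shaft in tool [43.5 -0.4 78.2]
```

```bash
python3 - <<'E'
from h import *
from scipy.optimize import least_squares
for fn in('w4','w5'):
    w=load(fn);I=cv2.GaussianBlur(w['color'].max(2),(3,3),0)
    u0,v0=map(int,proj(w,[.4455,.3455,.02])); W=[]
    for u in range(u0-30,u0+30):
        k=np.where(I[v0-40:v0+3,u]<45)[0]
        if len(k): W.append(plane(w,u,v0-40+k[0]-.5,0)[:2]*1e3)
    W=np.array(W)
    f=least_squares(lambda p:np.hypot(*(W-p[:2]).T)-p[2],[445,345,22],loss='soft_l1',f_scale=.3)
    d=np.array(f.x[:2])-[445.2,345.2]; y=np.radians(149.6)
    print(fn,len(W),f.x.round(2),'vs TCP at grasp, tool x,y',(d@[np.cos(y),np.sin(y)]).round(2),(d@[np.sin(y),-np.cos(y)]).round(2))
E
```

```text
w4 29 [446.66 345.46  20.86] vs TCP at grasp, tool x,y -1.13 0.96
w5 41 [445.85 345.44  20.81] vs TCP at grasp, tool x,y -0.44 0.53
```

In the tool's units: 0.0438 m / 0.6 = 0.073, 0.041 m / 0.6 = 0.0683.

Request:
move_arm(plan=[{"delta_pos": [0.0367, -0.0005, 0], "turn": [0, 0, 0], "fingers": 1}, {"delta_pos": [0.073, -0.0008, 0], "turn": [0, 0, 0], "fingers": 1}, {"delta_pos": [0.073, -0.0008, 0.0333], "turn": [0, 0, 0], "fingers": 1}, {"delta_pos": [0.073, -0.0008, 0.0617], "turn": [0, 0, 0], "fingers": 1}, {"delta_pos": [0.073, -0.0008, 0.0683], "turn": [0, 0, 0], "fingers": 1}, {"delta_pos": [0.073, -0.0008, 0.0683], "turn": [0, 0, 0], "fingers": 1}, {"delta_pos": [0.073, -0.0008, 0.0683], "turn": [0, 0, 0], "fingers": 1}])

```text
clock: 12.15
position: [0.4992, -0.0099, 0.1287]
ee_rot: [-0.133, 0.991, 0.0, 0.0]
ft_force: [-0.6, 0.3, 0.2]
grip_width: 0.129
grasp_force: 59.6
```

```bash
python3 -c "
from h import *
y=np.radians(15.5)
rel([.4988+.0003*np.cos(y)*-1,-.0090-.0003*np.sin(y),.105],195.5);print(get_obs()['ft_force'])"
```

```text
dp [0.0005 0.001  0.0237] turn [ 0.0002  0.0007 -0.0029] clk 12.15 pos [ 0.4992 -0.0099  0.1287] j7 [ 0.96  0.39 -1.19  1.88  0.4   1.14  1.46]
[-0.64999051  0.30107634  0.17348085]
```

In the tool's units: 0.012 m / 0.6 = 0.02, 0.009 m / 0.6 = 0.015.

Request:
move_arm(plan=[{"delta_pos": [0.0008, 0.0013, 0.005], "turn": [0, 0, 0], "fingers": 1}, {"delta_pos": [0.0008, 0.0013, 0.01], "turn": [0, 0, 0], "fingers": 1}, {"delta_pos": [0.0008, 0.0013, 0.015], "turn": [0, 0, 0], "fingers": 1}, {"delta_pos": [0.0008, 0.0013, 0.02], "turn": [0, 0, 0], "fingers": 1}, {"delta_pos": [0.0008, 0.0013, 0.02], "turn": [0, 0, 0], "fingers": 1}, {"delta_pos": [0.0008, 0.0013, 0.02], "turn": [0, 0, 0], "fingers": 1}])

```text
clock: 12.9
position: [0.4981, -0.0096, 0.1164]
ee_rot: [-0.133, 0.991, -0.0, 0.0]
ft_force: [1.0, -0.4, -1.0]
grip_width: 0.136
grasp_force: 59.6
```

In the tool's units: 0.01 m / 0.6 = 0.0167, 0.009 m / 0.6 = 0.015.

Request:
move_arm(plan=[{"delta_pos": [0, 0, 0.005], "turn": [0, 0, 0], "fingers": 1}, {"delta_pos": [0, 0, 0.01], "turn": [0, 0, 0], "fingers": 1}, {"delta_pos": [0, 0, 0.015], "turn": [0, 0, 0], "fingers": 1}, {"delta_pos": [0, 0, 0.0167], "turn": [0, 0, 0], "fingers": 1}, {"delta_pos": [0, 0, 0.0167], "turn": [0, 0, 0], "fingers": 1}, {"delta_pos": [0, 0, 0.0167], "turn": [0, 0, 0], "fingers": 1}])

```text
clock: 13.65
position: [0.4983, -0.0096, 0.1065]
ee_rot: [-0.133, 0.991, -0.0, 0.0]
ft_force: [0.9, -0.0, 0.3]
grip_width: 0.135
grasp_force: 59.8
```

In the tool's units: 0.003 m / 0.6 = 0.005, 0.0015 m / 0.6 = 0.0025.

Request:
move_arm(plan=[{"delta_pos": [0, 0, 0.0025], "turn": [0, 0, 0], "fingers": 1}, {"delta_pos": [0, 0, 0.005], "turn": [0, 0, 0], "fingers": 1}, {"delta_pos": [0, 0, 0.005], "turn": [0, 0, 0], "fingers": 1}, {"delta_pos": [0, 0, 0.005], "turn": [0, 0, 0], "fingers": 1}])

```text
clock: 14.15
position: [0.4983, -0.0097, 0.1034]
ee_rot: [-0.133, 0.991, -0.0, 0.0]
ft_force: [0.2, 0.3, 3.9]
grip_width: 0.134
grasp_force: 60.2
```

In the tool's units: 0.003 m / 0.6 = 0.005, 0.0015 m / 0.6 = 0.0025.

Request:
move_arm(plan=[{"delta_pos": [0, 0, 0.0025], "turn": [0, 0, 0], "fingers": 1}, {"delta_pos": [0, 0, 0.005], "turn": [0, 0, 0], "fingers": 1}, {"delta_pos": [0, 0, 0.005], "turn": [0, 0, 0], "fingers": 1}, {"delta_pos": [0, 0, 0.005], "turn": [0, 0, 0], "fingers": 1}])

```text
clock: 14.65
position: [0.4985, -0.0097, 0.1011]
ee_rot: [-0.133, 0.991, -0.0, 0.0]
ft_force: [-3.4, -0.1, 15.2]
grip_width: 0.133
grasp_force: 61.7
```

```bash
python3 - <<'E'
from h import *
for n in('side','wrist'):
    w=snap(n,'end_'+n);P=pts(w);y=np.radians(-10.4);c=np.array([.421,-.175])
    m=(np.hypot(P[...,0]-c[0],P[...,1]-c[1])<.012)&(P[...,2]>.03)&(P[...,2]<.13);print('pad z',n,m.sum(),np.median(P[m][:,2]) if m.sum() else None)
o=get_obs();print(o['clock'],o['position'],o['ft_force'])
b=load('end_side')['color'];wr=load('end_wrist')['color']
B=cv2.resize(b[150:290,220:360],(500,500),interpolation=2)
cv2.imwrite('pics/end.png',np.hstack([B,cv2.resize(wr[100:300,180:300],(300,500),interpolation=2)])[:,:,::-1])
E
```

```text
pad z side 37 0.06377162588766458
pad z wrist 1090 0.0621857149462645
14.75 [ 0.49850403 -0.00960339  0.10109973] [-4.17087781  0.26757945 15.03488048]
```

View pics/end.png

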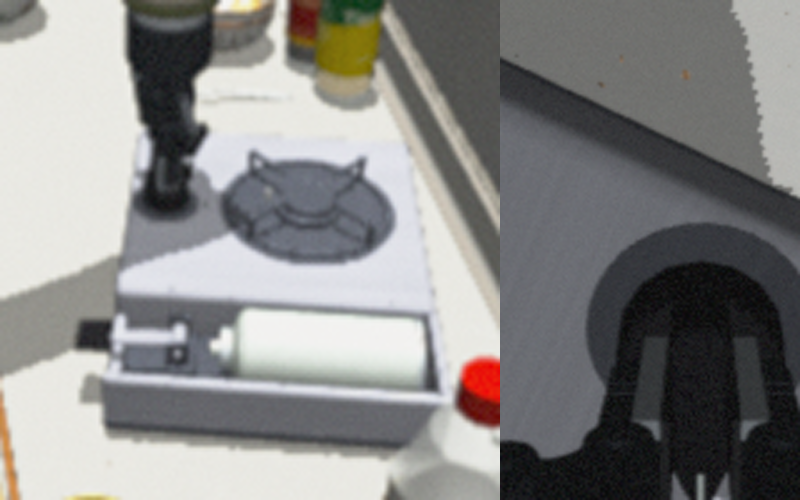

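The lever is level, with its pad at 63 mm, and the knob sits pressed onto the shaft disc under the fingers with 15 N. Handing in.

```bash
python3 -c "
from workcell import hand_in
print(hand_in())"
```

```text
the job is handed in; nothing more can be done
None
```

I handed the job in with the lever down at its stop (pad measured at about 63 mm) and the knob on the shaft, turned to its flat and held pressed right down at about 15 N; the hand-in returned no verdict.

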